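# Refit the handwheel of a specimen-lift gearbox and grease its tilted nipple

### The arm

A 6-joint arm with a two-finger parallel gripper is mounted at the origin on a cart in front of the work surface, level with it; the furniture and walls round the work are solid. World frame = base frame: x ahead of the robot, y to its left, z up, the work surface at z = 0. Lengths are in m, angles in rad, forces in N, time in s.
With the tool pointing down it reaches from about 0.35 to 0.85 m from the base axis. Payload 8.1 kg.
Tool frame: the origin (TCP) lies at the very end of the fingers, on their centre line; the grasp point (between the pads) lies robot.hold_point_z behind it (robot.hold_point_z is the distance from the TCP to the grasp point, in m); z points along the fingers, y is the direction in which the jaws open and shut (so a half turn about z gives the same grasp; the last joint's range is limited). The gripper opens to 93 mm and grips with 3 to 60 N. Pads are 15 mm wide; open, the fingers measure 128 mm over their backs; the gripper's body (75 mm by 188 mm) begins 65 mm behind the grasp point.
Start: joints at [1.091, 0.13, 1.488, -0, 1.523, -0.085], TCP at [0.231, 0.554, 0.219] pointing down, gripper open.
Joint ranges: [-2.96, 2.96], [-0.89, 2.26], [0.02, 2.5], [-1.34, 4.48], [0, 2.73], [-2.66, 2.66]. Speed limits (rad/s): [2.39, 2.39, 2.79, 3.14, 3.14, 3.14].

### API

Orientations are given as a rotation vector (axis times angle).
In Python, from plant import robot, cams gives the robot as it stands. The module is installed in compiled form; this text tells all that it offers.
- The arm moves only by the tool step_arm, never from a script. Its argument "deltas" is a list of rows, each an object with "offset": the shift along the tool's x, y, z in cm, a list of three; "roll": the turn about the tool's z in rad. In form: [{"offset": [x, y, z], "roll": roll}, ...]. A call has 1 to 12 rows; each row shifts and turns the commanded pose from where the row before left it, along the tool's axes as they then stand; what a row does not reach is not made up. A row lasts 1/8 s, in which the tool goes at most 62.5 mm and 10.7 degrees, less where a joint would pass 70% of its speed; a pose out of reach is approached as far as the arm can. A call with a gripper value outside its range is refused whole. "fingers" is the finger opening in cm, from 0 to 9.3, set as the call begins (left out, the last holds). The fingers move at their own pace and stop on an object; "grip_force" is the grip in N (left out, the last holds). Time passes only in rows, so rows that do not move let the fingers close. It gives the time, the measured TCP pose, the force and the opening at its end, in the units of the state.
- robot.read_state(): the state, without advancing time (a new reading comes with each control period).
- cams.read_camera(name): name is "side" or "top"; returns a dict with "pixels" (384x512x3 uint8, red, green, blue), "fx", "fy", "cx", "cy" (pixels), "k1" (the pictures are not rectified: a ray, as slopes to the right and down, at radius r is drawn at 1 + k1 r^2 times it, then the intrinsics apply), "extrinsics" (4x4, takes a point from world to camera coordinates). Camera axes: x right, y down, z forward; pixel columns grow to the right and rows downward; lengths in m; the calibration is good to about 2 mm. A picture is of the moment at which its call begins. There is no depth.
- robot.close_job(): hands the job in, once; it reports no verdict.
Trained networks look in a picture, given as the dict that the camera call returned (one of the last four; its "shot" number tells which), for a name from the list of things; names that differ only in an ending like _2 or _b are one class to them, and where a whole thing is asked for, a point or a joint stands for the part that bears it (a point fixed in the world has none). Each returns a list of dicts, best first, with "score" (0 to 1); they miss things now and then, are a little off and sometimes report something else, mostly with a low value. They report only what shows in the picture. A call takes as long as a camera call. They do not tell look-alikes from the thing itself.
- cams.boxes_of(picture, thing): "xy" ([column, row] in pixels, amid what is visible of it).
- cams.silhouettes(picture, thing): "mask" (384x512 bool, what is visible of it) and "xy" ([column, row] in pixels, amid what is visible of it).
- cams.pinpoint(picture, thing): "xy" ([column, row] in pixels: a listed point, or the origin of a listed thing).
The state is a dict: "t": time; "q": joint angles; "dq": joint speeds; "joint_torque": joint torques, N m; "tool_pos": TCP position; "orientation": TCP orientation; "force": force on the tool from outside, world axes, zero at the start; "wrist_torque": the same for the moment, N m; "opening": finger opening in m.
Only numpy, scipy, OpenCV 4.12 (cv2) and the standard library are available. Lean on these libraries where they do the work, as an engineer would, in place of code of your own. Each camera call takes 0.05 s, during which the arm holds its last target. There are 200 camera calls.

### The job

Put the four-arm handwheel back onto the square shaft of the green gearbox, fully home, and let go of it. Then take the red push-type grease gun from its wooden stand, press its mouth squarely onto the gearbox's tilted brass grease nipple until it snaps over the ball head, push on until the gun's spring piston is more than two thirds in, and finish while still holding the gun pressed in like that. Leave the other things on the bench where they are.

Things in the scene. Friction and masses are not known exactly. Their poses are not given: they have to be found in the camera images.
- gearbox: Green cast gearbox, fixed to the bench. Foot plate 130 (its x) x 196 (its y) x 12 mm, housing 100 x 170 mm, top at z = 60 mm. Origin at the centre of its underside, z up; its -x side faces roughly the robot. The square steel shaft stands upright at x 0, y +50 mm, the tilted grease nipple at y -50 mm.
- shaft_foot (a point): Foot of the square shaft, on its axis, at the top of the round dark bearing cover (60 mm across, 64 mm above the bench) on which the handwheel's underside rests when fully home. Axes as the gearbox. Shaft 16 x 16 mm, flats square to the gearbox's x and y, 24 mm tall; its top 5 mm taper to 11 x 11 mm.
- shaft_tip (a point): Top centre of the square shaft, 24 mm above shaft_foot.
- nipple: Brass grease nipple fixed to the gearbox, tilted 25 degrees from the vertical towards the gearbox's -x side. Origin at the centre of its ball head (15 mm diameter), z outward along its axis (push the gun along -z). Below the ball a neck of 10 mm diameter runs to a hexagon 22 mm across whose top is 32 mm below the ball's centre.
- handwheel: Loose four-arm handwheel, 220 g (+-30 %), lying flat. Origin at the centre of the hub's underside, z up. Dark square hub 33 x 33 mm, 50 mm tall, sides square to its x and y, red disc on top. Four steel arms along +-x and +-y at z = 10 mm (9 mm thick, black 16 mm balls at their ends, 106 mm over all), so the hub is free to grasp above z = 18 mm.
- wheel_bore (a point): Inner end of the handwheel's square bore, 26 mm above its underside, on its axis. The bore opens below, is 18.5 x 18.5 mm with sides parallel to the hub's, and has a flared mouth about 23 mm wide; any of the four quarter turns fits the shaft.
- gun_stand: Wooden block 74 x 74 x 46 mm, fixed to the bench, with a hole of 37 mm through it in which the grease gun stands, its collar on the block's top. Origin at the centre of its underside, z up.
- grease_gun: Loose red push-type grease gun, about 260 g (+-30 %), standing mouth down in the stand. Origin at the centre of its mouth, z along its axis to its back end (up as it stands, the mouth 4 mm above the bench). Steel nose 28 mm diameter (mouth 33 mm) to z = 36 mm, collar 44 mm diameter at z 42 to 50 mm, barrel 34 mm diameter from 53 mm to the back end at 110 mm.
- gun_grip (a point): Middle of the gun's ribbed grip (34 mm diameter, z 60 to 98 mm on the gun), on the gun's axis, 80 mm from its mouth.
- gun_snap (a point): Point on the gun's axis 8 mm inside its mouth, level with four sprung balls in the 18 mm round bore (flared to 23 mm at the mouth). When the nipple's ball head passes them (a push of about 8 N) they snap behind it. Further in, the spring piston's face is 20 mm from the mouth: the ball head meets it when its centre is 12.5 mm inside the mouth.
- gun_piston (a joint): How far the nipple has pushed the gun's spring piston in, m: 0 free, 0.012 fully in. The spring pushes back with 3.6 N at 0 and 9 N at 0.012, and eases the gun back to where it snapped on (about 0.001) as soon as it is not held pressed. A yellow pin rises from the gun's back end by the same amount.
- consolidant_bottle: Brown bottle with a black cap, 54 mm diameter, 105 mm tall, loose; leave it where it is. Origin at the centre of its underside.
- vial_1: Clear vial with a white cap, 30 mm diameter, 60 mm tall, loose; leave it where it is. Origin at the centre of its underside.
- vial_2: Clear vial with a blue cap, 32 mm diameter, 64 mm tall, loose; leave it where it is. Origin at the centre of its underside.
- toe_bone: Fossil toe bone, 67 x 82 x 30 mm, loose; leave it where it is. Origin at the centre of its underside.
- chalk_b: Pale chalk lump, 43 x 43 x 24 mm, loose; leave it where it is. Origin at the centre of its underside.
Not all that is in view belongs to the job. Of the things that look like the grease_gun, the smallest one is meant. Of the things that look like the handwheel, take the one that is farthest to the robot's right at the start.

How it is judged:
By the outcome, as a careful person would: the job done as asked, in the order asked, and still so for the second after the job is handed in, while the arm keeps its last pose, push and grip.
It also fails if it takes over 58 s, if anything falls off the work surface, if the arm or the gripper's body presses on something with over 40 N, if the wrist force passes 120 N, or if a joint passes its speed limit or range.

## Working session

There is one attempt and no reset: what is moved stays moved. The work goes in short steps, Python scripts to look and compute and a tool call to move; the robot and the scene stay as the last step left them, time stands still between calls to the robot, and variables do not carry over. Pictures are saved under pics/ and viewed, about 8 in all and at most 12, crops included, and the job is handed in when it is done.

Besides the shell and the picture viewer there is one more tool, called after "Emit:" in YAML: its name, and indented under it one key for each argument. step_arm: Moves the arm, as the interface text tells. Its arguments: {"type":"object","properties":{"deltas":{"type":"array"},"fingers":{"type":"number"},"grip_force":{"type":"number"}},"required":["deltas"]}

```bash
mkdir -p pics; cat > h.py <<'E'
import numpy as np, cv2
from plant import robot, cams
from scipy.spatial.transform import Rotation as R
def ray(p,xy):
    u=np.array([(xy[0]-p['cx'])/p['fx'],(xy[1]-p['cy'])/p['fy']]); s=u.copy()
    for _ in range(20): s=u/(1+p['k1']*(s@s))
    E=np.array(p['extrinsics']); d=E[:3,:3].T@np.array([s[0],s[1],1]); return -E[:3,:3].T@E[:3,3], d/np.linalg.norm(d)
def atz(p,xy,z):
    o,d=ray(p,xy); return o+d*(z-o[2])/d[2]
def tri(p1,a,p2,b):
    o1,d1=ray(p1,a);o2,d2=ray(p2,b)
    t=np.linalg.lstsq(np.c_[d1,-d2],o2-o1,rcond=None)[0]
    x,y=o1+d1*t[0],o2+d2*t[1]; return (x+y)/2,np.linalg.norm(x-y)
def proj(p,X):
    E=np.array(p['extrinsics']); c=E[:3,:3]@np.array(X)+E[:3,3]; s=c[:2]/c[2]; s=s*(1+p['k1']*(s@s)); return np.array([p['fx']*s[0]+p['cx'],p['fy']*s[1]+p['cy']])
def save(p,n,box=None,k=1):
    im=p['pixels'][:,:,::-1]
    if box: im=im[box[1]:box[3],box[0]:box[2]]
    cv2.imwrite('pics/'+n,cv2.resize(im,None,fx=k,fy=k,interpolation=cv2.INTER_CUBIC))
E
python3 - <<'E'
from h import *
np.set_printoptions(precision=4,suppress=True)
P={n:cams.read_camera(n) for n in('top','side')}
for n,p in P.items():
    E=np.array(p['extrinsics']); print(n,p['fx'],p['k1'],'cam at',-E[:3,:3].T@E[:3,3],'fwd',E[2,:3])
    for t in ['gearbox','shaft_foot','shaft_tip','nipple','handwheel','wheel_bore','gun_stand','grease_gun','gun_grip','gun_snap']:
        print(n,t,[(np.round(d['xy'],1).tolist(),round(float(d['score']),2)) for d in cams.pinpoint(p,t)][:5])
st=robot.read_state();print({k:np.round(v,3) for k,v in st.items()},robot.hold_point_z)
im=np.vstack([P['top']['pixels'],P['side']['pixels']])[:,:,::-1]
cv2.imwrite('pics/a.png',np.ascontiguousarray(cv2.resize(im,(400*1,600))))
cv2.imwrite('pics/top.png',P['top']['pixels'][:,:,::-1]);cv2.imwrite('pics/side.png',P['side']['pixels'][:,:,::-1])
E
```

```text
top 453.80113472965434 -0.09661507976070506 cam at [ 0.2289 -0.0575  1.6802] fwd [ 0.2042  0.008  -0.9789]
top gearbox [([245.9, 185.9], 0.66)]
top shaft_foot [([229.4, 181.1], 0.8)]
top shaft_tip [([228.0, 179.2], 0.92)]
top nipple [([253.9, 184.3], 0.62), ([344.5, 161.4], 0.33)]
top handwheel [([336.4, 211.2], 0.64), ([301.0, 203.0], 0.64), ([303.8, 236.1], 0.52), ([163.3, 218.7], 0.25)]
top wheel_bore [([337.5, 211.9], 0.64), ([308.0, 236.5], 0.59), ([303.4, 200.0], 0.55)]
top gun_stand [([171.3, 219.3], 0.83), ([254.7, 186.0], 0.32), ([338.1, 176.3], 0.24)]
top grease_gun [([165.9, 190.1], 0.82), ([136.1, 219.0], 0.52), ([169.2, 218.2], 0.48)]
top gun_grip [([158.6, 183.8], 0.8), ([164.6, 218.9], 0.67), ([127.6, 212.4], 0.61)]
top gun_snap [([169.6, 184.4], 0.78), ([135.6, 217.0], 0.7)]
side 485.26572322069717 0.022192650092771573 cam at [ 0.134  -1.2487  0.6656] fwd [ 0.3148  0.8609 -0.3997]
side gearbox [([242.3, 224.6], 0.85), ([346.1, 299.4], 0.67)]
side shaft_foot [([245.6, 194.6], 0.63)]
side shaft_tip [([239.3, 191.9], 0.87), ([245.1, 196.2], 0.57)]
side nipple [([243.4, 1
[... 282 characters left out ...]
5.6], 0.66), ([176.1, 196.6], 0.65), ([172.9, 178.0], 0.58)]
side gun_grip [([173.3, 150.7], 0.86), ([208.3, 159.5], 0.81), ([178.3, 169.6], 0.52)]
side gun_snap [([179.4, 190.8], 0.76), ([211.5, 182.9], 0.75), ([173.1, 179.4], 0.58), ([244.7, 196.3], 0.22)]
{'t': np.float64(1.1), 'q': array([ 1.091,  0.13 ,  1.488,  0.   ,  1.523, -0.085]), 'dq': array([ 0.001,  0.002,  0.   ,  0.   , -0.001,  0.   ]), 'joint_torque': array([ -0.001, -55.977, -49.207,   0.077,   0.022,   0.   ]), 'tool_pos': array([0.231, 0.554, 0.219]), 'orientation': array([-0.616, -3.081,  0.   ]), 'force': array([-0.657,  0.931,  0.931]), 'wrist_torque': array([0.025, 0.025, 0.025]), 'opening': np.float64(0.093)} 0.0188
```

View pics/top.png

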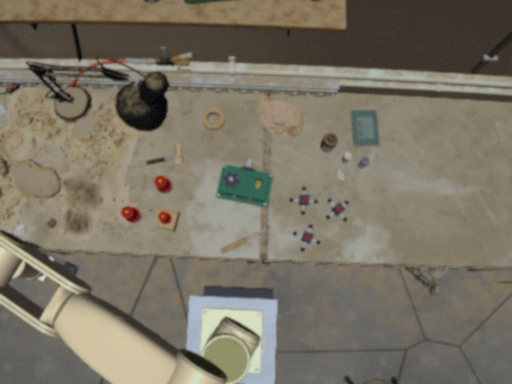

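View pics/side.png

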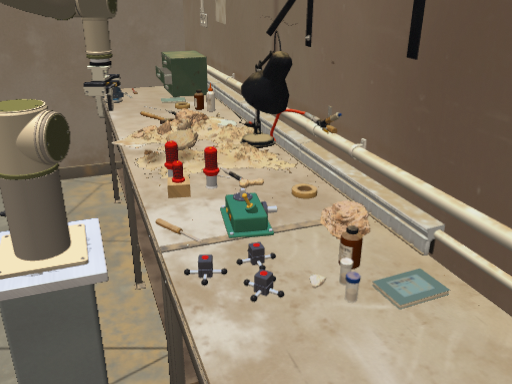

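Wheels look-alike: top (304,200), (337,210), (307,237). The farthest right is (337,210), which is side (263,284). Guns: top (163,184), (129,213) and (165,216), the last in the wooden block. The one in the block, side (178,173), is the smallest. Next I measure and check a crop.

```bash
python3 - <<'E'
from h import *
np.set_printoptions(precision=4,suppress=True)
P={n:cams.read_camera(n) for n in('top','side')}; t,s=P['top'],P['side']
def near(n,thing,xy,f=cams.pinpoint):
    c=[d for d in f(P[n],thing)]; c=[d for d in c if np.hypot(*(np.array(d['xy'])-xy))<14]
    return min(c,key=lambda d:np.hypot(*(np.array(d['xy'])-xy)))if c else None
for th,a,b in [('wheel_bore',(337,211),(264,281)),('handwheel',(337,211),(263,291)),('gun_grip',(165,218),(178,170)),('gun_snap',(169,218),(178,190)),('gun_stand',(171,219),(176,194)),('shaft_foot',(229,181),(239,203)),('shaft_tip',(229,180),(239,192)),('nipple',(257,184),(248,200)),('gearbox',(246,186),(242,225))]:
    A,B=near('top',th,a),near('side',th,b)
    print(th,A and A['xy'],B and B['xy'], tri(t,A['xy'],s,B['xy']) if A and B else (A and atz(t,A['xy'],.05)))
m=np.zeros((384,512),bool)
for n in P:
  for d in cams.silhouettes(P[n],'gearbox')[:1]:
    print(n,d['score'],cv2.minAreaRect(np.argwhere(d['mask'])[:,::-1].astype(np.float32)))
  for d in cams.silhouettes(P[n],'handwheel')[:4]: print(n,d['xy'],d['mask'].sum(),d['score'])
a=cv2.resize(t['pixels'][150:250,210:355],None,fx=5.5,fy=5.5,interpolation=2)[:,:,::-1]
cv2.imwrite('pics/ct.png',a)
b=cv2.resize(s['pixels'][175:305,190:320],(600,600),interpolation=2)[:,:,::-1]
cv2.imwrite('pics/cs.png',b)
E
```

```text
wheel_bore [337.3, 209.5] [264.3, 281.3] (array([ 0.4852, -0.3709,  0.0282]), np.float64(0.003991444449989536))
handwheel [336.1, 211.6] [261.3, 290.7] (array([ 0.4796, -0.3707,  0.0037]), np.float64(0.0013611133675713418))
gun_grip [163.7, 220.8] [175.9, 168.9] (array([0.4112, 0.253 , 0.0905]), np.float64(0.008260641036425214))
gun_snap None [177.6, 190.0] None
gun_stand [169.9, 219.2] [176.5, 191.1] (array([0.4172, 0.2467, 0.0136]), np.float64(0.011110928755032617))
shaft_foot [229.4, 182.8] [246.0, 196.3] (array([0.5711, 0.0276, 0.0604]), np.float64(0.02235098599779644))
shaft_tip [230.8, 174.7] [240.3, 190.3] (array([0.5749, 0.0277, 0.0846]), np.float64(0.020328844677774894))
nipple [255.7, 187.1] [244.3, 196.4] (array([ 0.5418, -0.0665,  0.1059]), np.float64(0.005235627660521502))
gearbox [246.8, 185.9] [242.4, 226.2] (array([ 0.5577, -0.0311, -0.0067]), np.float64(0.013779007311233006))
top 0.8 ((244.51925659179688, 180.4038543701172), (52.166893005371094, 43.7338981628418), 11.309932708740234)
top [338.7, 210.3] 152 0.78
top [308.0, 240.2] 139 0.65
top [302.6, 199.5] 132 0.64
side 0.74 ((248.21270751953125, 211.966064453125), (48.564022064208984, 56.079315185546875), 87.27368927001953)
side [204.5, 268.0] 606 0.91
side [261.7, 283.9] 608 0.79
```

View pics/ct.png

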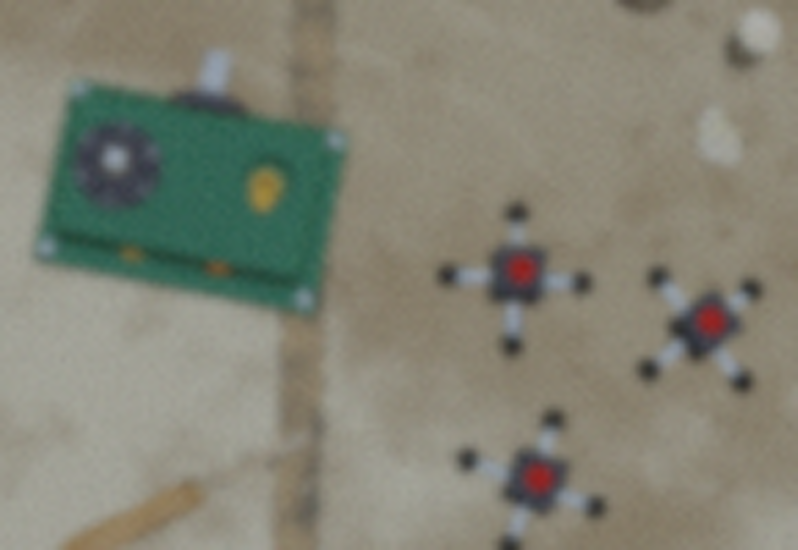

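View pics/cs.png

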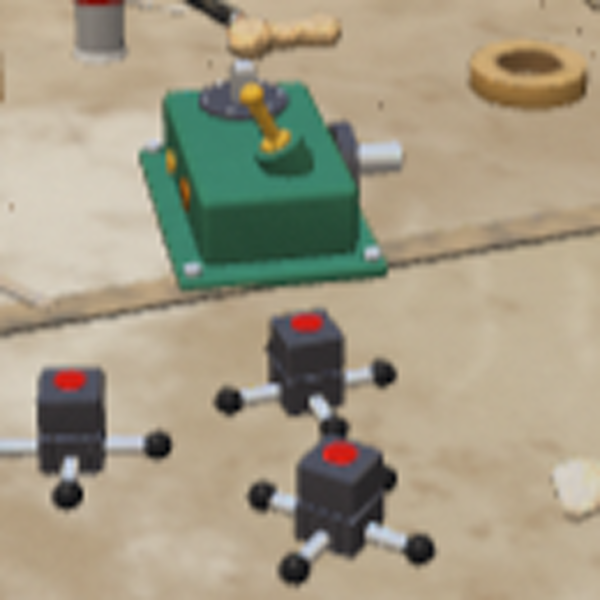

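```bash
cat > fit.py <<'E'
from h import *
from scipy.optimize import least_squares
np.set_printoptions(precision=4,suppress=True)
P={n:cams.read_camera(n) for n in('top','side')}; t,s=P['top'],P['side']
ct=lambda x,y:(210+(x+.5)/5.5-.5,150+(y+.5)/5.5-.5)
k=600/130; cs=lambda x,y:(190+(x+.5)/k-.5,175+(y+.5)/k-.5)
obs=[(t,ct(68,80),(.065,.098,.012)),(t,ct(348,130),(.065,-.098,.012)),(t,ct(318,312),(-.065,-.098,.012)),(t,ct(35,262),(-.065,.098,.012)),
(t,ct(116,158),(0,.05,.088)),(t,ct(117,165),(0,.05,.064)),(s,cs(244,64),(0,.05,.088)),(s,cs(244,100),(0,.05,.064)),(s,cs(181,287),(-.065,-.098,0)),(s,cs(386,273),(.065,-.098,0)),(s,cs(139,152),(-.065,.098,.012)),
(s,cs(165,92),(-.05,.085,.06)),(s,cs(302,84),(.05,.085,.06)),(s,cs(356,190),(.05,-.085,.06)),(s,cs(203,205),(-.05,-.085,.06))]
def W(v,L): return R.from_euler('z',v[2]).apply(L)+[v[0],v[1],0]
f=lambda v:np.concatenate([proj(p,W(v,L))-xy for p,xy,L in obs])
r=least_squares(f,[.56,-.02,-.17],loss='soft_l1'); print('gearbox',r.x,np.degrees(r.x[2])); print(f(r.x).reshape(-1,2).round(1).tolist())
g=r.x
print('shaft foot',W(g,(0,.05,.064)))
# nipple: ball at (xb,-.05,zb) in gearbox, seen in side(252,95), top(264,201)
fn=lambda v:np.concatenate([proj(p,W(g,(v[0],-.05,v[1])))-xy for p,xy in((s,cs(252,95)),(t,ct(263,201)))])
q=least_squares(fn,[-.02,.1]);print('nipple local',q.x,fn(q.x),'world',W(g,(q.x[0],-.05,q.x[1])))
print('tri',tri(t,ct(263,201),s,cs(252,95)))
# wheel
ow=[(t,ct(711,322),(0,0,.05)),(s,cs(340,453),(0,0,.05))]+[(t,ct(x,y),L) for (x,y),L in zip([(660,276),(752,290),(742,382),(648,370)],[(0,.045,.01),(.045,0,.01),(0,-.045,.01),(-.045,0,.01)])]
ow+=[(s,cs(263,495),(-.045,0,.01)),(s,cs(294,570),(0,-.045,.01)),(s,cs(419,549),(.045,0,.01))] if 0 else []
fw=lambda v:np.concatenate([proj(p,W(v,L))-xy for p,xy,L in ow])
for y0 in(.6,-.9):
    w=least_squares(fw,[.48,-.37,y0]);print('wheel',w.x,w.cost,fw(w.x).reshape(-1,2).round(1).tolist())
for n in((263,495),(294,570),(419,549)): print(atz(s,cs(*n),.01))
# gun: top-of-gun
for n in P: save(P[n],n+'_gun.png',(140,195,190,245) if n=='top' else (150,130,210,200),8)
a=cv2.imread('pics/top_gun.png');b=cv2.imread('pics/side_gun.png')
cv2.imwrite('pics/gun.png',np.hstack([cv2.resize(a,(400,400)),cv2.resize(b,(343,400))]))
E
python3 fit.py
```

```text
gearbox [ 0.5627 -0.0237 -0.1492] -8.548046266151754
[[0.4, -0.2], [0.4, 0.4], [-0.5, 0.8], [-0.7, -0.1], [-0.2, 0.2], [-0.1, 0.3], [-0.2, 0.5], [-0.1, -0.1], [0.3, 3.4], [1.1, 2.1], [-0.4, -0.7], [-1.0, -0.4], [1.0, -1.1], [1.8, -0.4], [-0.2, -0.6]]
shaft foot [0.5702 0.0257 0.064 ]
nipple local [-0.0132  0.1121] [-0.1076  0.0269 -0.1428 -0.1683] world [ 0.5423 -0.0712  0.1121]
tri (array([ 0.542 , -0.0718,  0.1124]), np.float64(0.0007394896714907405))
wheel [ 0.4854 -0.3717 -0.8905] 0.7066243882344337 [[-0.1, -0.1], [0.5, 0.8], [-0.3, 0.3], [-0.3, 0.2], [-0.3, 0.2], [-0.1, -0.1]]
wheel [ 0.4854 -0.3717 -0.8905] 0.7066243882344432 [[-0.1, -0.1], [0.5, 0.8], [-0.3, 0.3], [-0.3, 0.2], [-0.3, 0.2], [-0.1, -0.1]]
[ 0.457  -0.3339  0.01  ]
[ 0.4499 -0.3994  0.01  ]
[ 0.5141 -0.404   0.01  ]
```

View pics/gun.png

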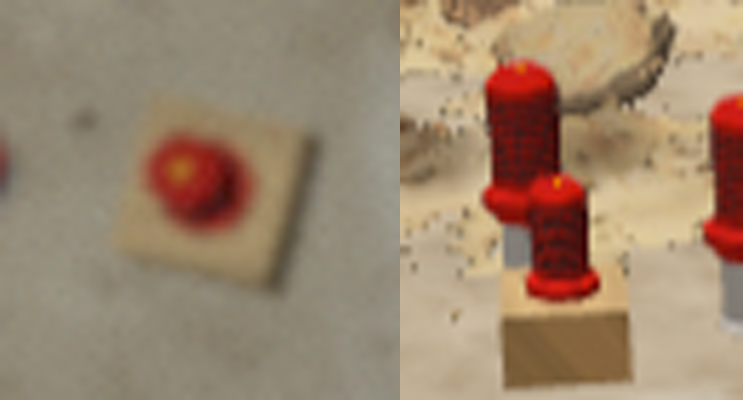

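Top crop: the wheel I chose is at about (339,208), lying diagonally. The gearbox has its shaft at (231,179) and the nipple at (258,186). Gun crop: the short gun stands upright in the block, with its pin at top (162,215) and side (177,162). Poses are good to a few mm, so I'm moving to the wheel now.

Emit:
step_arm:
  deltas:
    - {"offset":[-2.95,-3.8,0],"roll":0}
    - {"offset":[-2.95,-3.8,0],"roll":0}
    - {"offset":[-2.95,-3.8,0],"roll":0}
    - {"offset":[-2.95,-3.8,0],"roll":0}
    - {"offset":[-2.95,-3.8,0],"roll":0}
    - {"offset":[-2.95,-3.8,0],"roll":0}
    - {"offset":[-2.95,-3.8,0],"roll":0}
    - {"offset":[-2.95,-3.8,0],"roll":0}
    - {"offset":[-2.95,-3.8,0],"roll":0}
    - {"offset":[-2.95,-3.8,0],"roll":0}
  fingers: 6.5
  grip_force: 20

```text
t: 3.65
tool_pos: [0.3572, 0.0881, 0.219]
orientation: [0.616, 3.08, 0.001]
force: [0.5, 0.7, -0.1]
opening: 0.0648
```

Emit:
step_arm:
  deltas:
    - {"offset":[-2.95,-3.8,0],"roll":0}
    - {"offset":[-2.95,-3.8,0],"roll":0}
    - {"offset":[-2.95,-3.8,0],"roll":0}
    - {"offset":[-2.95,-3.8,0],"roll":0}
    - {"offset":[-2.95,-3.8,0],"roll":0}
    - {"offset":[-2.95,-3.8,0],"roll":0}
    - {"offset":[-2.95,-3.8,0],"roll":0}
    - {"offset":[-2.95,-3.8,0],"roll":0}
    - {"offset":[-2.95,-3.8,0],"roll":0}
    - {"offset":[-2.95,-3.8,0],"roll":0}

```text
t: 4.9
tool_pos: [0.4834, -0.3763, 0.2186]
orientation: [0.616, 3.08, -0.0]
force: [-0.5, 1.1, 0.4]
opening: 0.0646
```

Emit:
step_arm:
  deltas:
    - {"offset":[0,0,0],"roll":0.172}
    - {"offset":[0,0,0],"roll":0.172}
    - {"offset":[0,0,0],"roll":0.172}
    - {"offset":[0,0,0],"roll":0.172}
    - {"offset":[0,0,0],"roll":0.172}
    - {"offset":[0,0,0],"roll":0.172}
    - {"offset":[0,0,0],"roll":0.172}
    - {"offset":[0,0,0],"roll":0.172}
    - {"offset":[0,0,0],"roll":0.172}
    - {"offset":[0,0,0],"roll":0.172}
    - {"offset":[0,0,0],"roll":0.172}
    - {"offset":[0,0,0],"roll":0.172}

```text
t: 6.4
tool_pos: [0.4831, -0.3746, 0.2186]
orientation: [2.963, 1.043, -0.0]
force: [0.8, -0.1, -0.4]
opening: 0.0651
```

```bash
cat >> h.py <<'E'
def to(target,al=None):
    "offset (cm) in tool axes from now to a world TCP target; roll to bring tool y to world angle al (after the shift)"
    s=robot.read_state(); M=R.from_rotvec(s['orientation']); a=np.arctan2(M.as_matrix()[1,1],M.as_matrix()[0,1])
    o=M.inv().apply(np.array(target)-s['tool_pos'])*100
    print('t',round(float(s['t']),2),'tcp',np.round(s['tool_pos'],4),'y-angle',round(a,4),'z',M.as_matrix()[:,2].round(4),'open',round(float(s['opening']),4),'F',np.round(s['force'],1),'-> offset',o.round(2),'roll',None if al is None else round((a-al+np.pi)%(2*np.pi)-np.pi,4))
E
python3 -c "
from h import *
to((.4854,-.3717,.024),-.8905);print(robot.read_state()['q'].round(2))"
```

```text
t 6.4 tcp [ 0.4831 -0.3746  0.2186] y-angle -0.8937 z [-0. -0. -1.] open 0.0651 F [ 0.8 -0.1 -0.4] -> offset [ 0.36 -0.08 19.46] roll -0.0032
[-0.74  0.16  1.45 -0.    1.53  0.15]
```

Emit:
step_arm:
  deltas:
    - {"offset":[0.36,-0.08,4],"roll":0}
    - {"offset":[0,0,4],"roll":0}
    - {"offset":[0,0,4],"roll":0}
    - {"offset":[0,0,3],"roll":0}
    - {"offset":[0,0,2.5],"roll":0}
    - {"offset":[0,0,1.5],"roll":0}
    - {"offset":[0,0,0.4],"roll":0}
    - {"offset":[0,0,0],"roll":0}

```text
t: 7.4
tool_pos: [0.4857, -0.3721, 0.0253]
orientation: [2.96, 1.052, 0.001]
force: [0.4, -0.3, -0.7]
opening: 0.0649
```

Emit:
step_arm:
  deltas:
    - {"offset":[0,0,0],"roll":0}
    - {"offset":[0,0,0],"roll":0}
    - {"offset":[0,0,0],"roll":0}
    - {"offset":[0,0,0],"roll":0}
    - {"offset":[0,0,0],"roll":0}
    - {"offset":[0,0,0],"roll":0}
  fingers: 2.5
  grip_force: 20

```text
t: 8.15
tool_pos: [0.4855, -0.3718, 0.0249]
orientation: [2.96, 1.052, 0.0]
force: [-0.8, -0.3, 3.6]
opening: 0.0334
```

Emit:
step_arm:
  deltas:
    - {"offset":[0,0,-2],"roll":0}
    - {"offset":[0,0,-4],"roll":0}
    - {"offset":[0,0,-4],"roll":0}
    - {"offset":[0,0,-4],"roll":0}
    - {"offset":[0,0,-2],"roll":0}
    - {"offset":[0,0,0],"roll":0}

```text
t: 8.9
tool_pos: [0.4862, -0.3724, 0.1867]
orientation: [2.957, 1.051, 0.003]
force: [0.7, 0.5, -1.5]
opening: 0.0334
```

```bash
python3 -c "
from h import *
to((.5702,.0257,.18),-.1492)
p=cams.read_camera('side');q=cams.read_camera('top')
a=proj(p,robot.read_state()['tool_pos']).astype(int);b=proj(q,robot.read_state()['tool_pos']).astype(int);print(a,b)
A=p['pixels'][a[1]-35:a[1]+35,a[0]-45:a[0]+45];B=q['pixels'][b[1]-35:b[1]+35,b[0]-35:b[0]+35]
cv2.imwrite('pics/grasp.png',np.hstack([cv2.resize(A,(450,350),interpolation=2),cv2.resize(B,(350,350),interpolation=2)])[:,:,::-1])"
```

```text
t 8.9 tcp [ 0.4862 -0.3724  0.1867] y-angle -0.888 z [ 0.0026 -0.0023 -1.    ] open 0.0334 F [ 0.7  0.5 -1.5] -> offset [ 31.64 -25.59   0.6 ] roll -0.7388
[264 221] [346 202]
```

View pics/grasp.png

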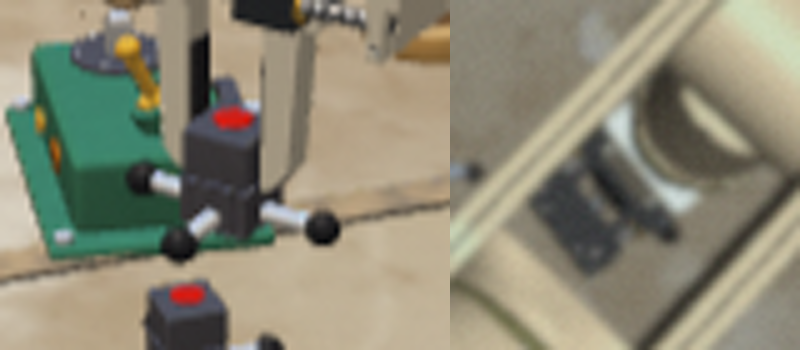

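The side crop shows the wheel hanging level between the fingers, with the red disc at about (265,209). Now over to the shaft.

Emit:
step_arm:
  deltas:
    - {"offset":[2.6,-2.1,0],"roll":0}
    - {"offset":[2.65,-2.15,0],"roll":0}
    - {"offset":[2.65,-2.15,0],"roll":0}
    - {"offset":[2.65,-2.15,0],"roll":0}
    - {"offset":[2.65,-2.15,0],"roll":0}
    - {"offset":[2.65,-2.15,0],"roll":0}
    - {"offset":[2.65,-2.15,0],"roll":0}
    - {"offset":[2.65,-2.15,0],"roll":0}
    - {"offset":[2.65,-2.15,0],"roll":0}
    - {"offset":[2.65,-2.15,0],"roll":0}
    - {"offset":[2.65,-2.15,0],"roll":0}
    - {"offset":[2.5,-2.0,0],"roll":0}

```text
t: 10.5
tool_pos: [0.5676, 0.0275, 0.1818]
orientation: [-2.959, -1.052, 0.006]
force: [0.3, 0.2, -2.2]
opening: 0.033
```

Emit:
step_arm:
  deltas:
    - {"offset":[0,0,0],"roll":-0.123}
    - {"offset":[0,0,0],"roll":-0.123}
    - {"offset":[0,0,0],"roll":-0.123}
    - {"offset":[0,0,0],"roll":-0.123}
    - {"offset":[0,0,0],"roll":-0.123}
    - {"offset":[0,0,0],"roll":-0.123}
    - {"offset":[0,0,2],"roll":0}
    - {"offset":[0,0,2],"roll":0}
    - {"offset":[0,0,0.5],"roll":0}
    - {"offset":[0,0,0],"roll":0}

```text
t: 11.75
tool_pos: [0.5682, 0.0263, 0.1384]
orientation: [-2.381, -2.047, 0.002]
force: [-0.1, 0.4, -1.3]
opening: 0.0335
```

```bash
python3 -c "
from h import *
to((.5702,.0257,.0889),-.1492)
p=cams.read_camera('side');q=cams.read_camera('top')
T=robot.read_state()['tool_pos']
print('exp disc',proj(p,T+[0,0,.0251]),'shaft tip',proj(p,(.5702,.0257,.088)))
for d in (0.005,): print(proj(p,T+[d,0,.0251]))
hsv=cv2.cvtColor(p['pixels'],cv2.COLOR_RGB2HSV)
c=proj(p,T+[0,0,.0251]).astype(int);m=np.zeros((384,512),bool)
sl=np.s_[c[1]-12:c[1]+12,c[0]-14:c[0]+14]
m[sl]=(((hsv[...,0]<8)|(hsv[...,0]>172))&(hsv[...,1]>150)&(hsv[...,2]>80))[sl]
print('disc',m.sum(),np.argwhere(m).mean(0)[::-1])
a=c+[0,10]
A=p['pixels'][a[1]-35:a[1]+35,a[0]-45:a[0]+45]
cv2.imwrite('pics/over.png',cv2.resize(A,(720,560),interpolation=2)[:,:,::-1]);print(a)"
```

```text
t 11.75 tcp [0.5682 0.0263 0.1384] y-angle -0.1508 z [-2.1e-03  1.0e-04 -1.0e+00] open 0.0335 F [-0.1  0.4 -1.3] -> offset [-0.03  0.21  4.95] roll -0.0016
exp disc [241.87769401 164.9334247 ] shaft tip [242.30987304 188.96823485]
[243.47608963 164.73833246]
disc 8 [242.    165.125]
[241 174]
```

View pics/over.png

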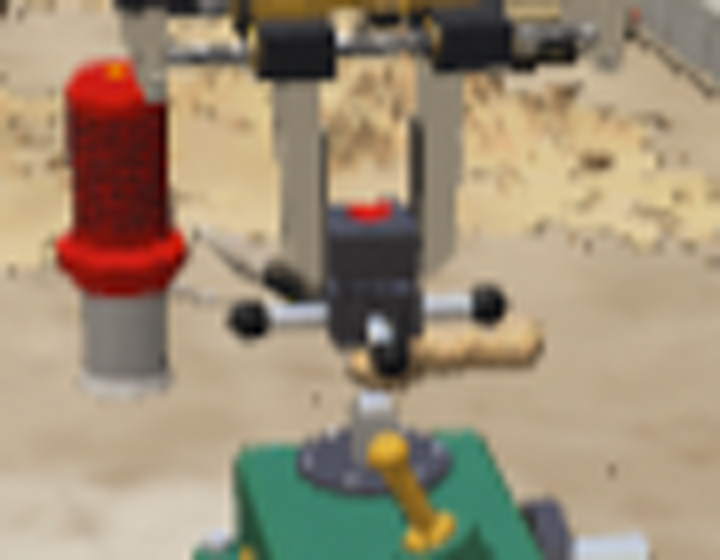

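The wheel is over the shaft: disc at (242,165), shaft tip at (242,189). Next I correct by 2 mm and lower it.

Emit:
step_arm:
  deltas:
    - {"offset":[-0.03,0.2,1],"roll":0}
    - {"offset":[0,0,1],"roll":0}
    - {"offset":[0,0,0.7],"roll":0}
    - {"offset":[0,0,0.5],"roll":0}
    - {"offset":[0,0,0.4],"roll":0}
    - {"offset":[0,0,0.3],"roll":0}
    - {"offset":[0,0,0],"roll":0}

```text
t: 12.72
tool_pos: [0.5708, 0.0258, 0.1005]
orientation: [-2.381, -2.049, 0.0]
force: [0.5, 0.4, -1.3]
opening: 0.0334
```

```bash
python3 -c "
from h import *
to((.5702,.0257,.0889),-.1492)"
```

```text
t 12.72 tcp [0.5708 0.0258 0.1005] y-angle -0.15 z [-2.e-04  1.e-04 -1.e+00] open 0.0334 F [ 0.5  0.4 -1.3] -> offset [-0.02 -0.06  1.16] roll -0.0008
```

Emit:
step_arm:
  deltas:
    - {"offset":[0,0,0.4],"roll":0}
    - {"offset":[0,0,0.4],"roll":0}
    - {"offset":[0,0,0.3],"roll":0}
    - {"offset":[0,0,0.15],"roll":0}
    - {"offset":[0,0,0],"roll":0}

```text
t: 13.35
tool_pos: [0.571, 0.0258, 0.0888]
orientation: [2.382, 2.049, 0.0]
force: [-3.3, 1.4, 4.2]
opening: 0.0332
```

Emit:
step_arm:
  deltas:
    - {"offset":[0,0,0.1],"roll":0}
    - {"offset":[0,0,0],"roll":0}

```text
t: 13.6
tool_pos: [0.5711, 0.0258, 0.0887]
orientation: [2.381, 2.049, 0.0]
force: [-6.6, 1.6, 11.8]
opening: 0.0334
```

Emit:
step_arm:
  deltas:
    - {"offset":[0,0,0],"roll":0}
    - {"offset":[0,0,0],"roll":0}
    - {"offset":[0,0,0],"roll":0}
    - {"offset":[0,0,0],"roll":0}
    - {"offset":[0,0,-1],"roll":0}
    - {"offset":[0,0,-2],"roll":0}
    - {"offset":[0,0,-3],"roll":0}
    - {"offset":[0,0,-4],"roll":0}
    - {"offset":[0,0,-4],"roll":0}
    - {"offset":[0,0,0],"roll":0}
  fingers: 6.5

```text
t: 14.85
tool_pos: [0.5737, 0.0256, 0.2338]
orientation: [2.377, 2.044, 0.011]
force: [1.0, -0.5, -0.9]
opening: 0.0648
```

```bash
python3 - <<'E'
from h import *
p=cams.read_camera('side');q=cams.read_camera('top')
for z in (.114,.117): print('exp disc',proj(p,(.5705,.0257,z)),proj(q,(.5705,.0257,z)))
A=p['pixels'][165:235,200:290]; B=q['pixels'][150:210,200:280]
cv2.imwrite('pics/home.png',np.hstack([cv2.resize(A,(450,350),interpolation=2),cv2.resize(B,(350,262),interpolation=2)[:350].copy() if 0 else cv2.resize(B,(350,350),interpolation=2)])[:,:,::-1])
# gun: joint fit from pin and stand corners
ct=lambda x,y:(140+(x+.5)/8-.5,195+(y+.5)/8-.5); k=400/70; cs=lambda x,y:(150+(x-400+.5)/k-.5,130+(y+.5)/k-.5)
print('pin tri',tri(q,ct(180,168),p,cs(557,183)),'atz',atz(q,ct(180,168),.115),atz(p,cs(557,183),.115))
from scipy.optimize import least_squares
obs=[(q,ct(180,168),(0,0,.115)),(p,cs(557,183),(0,0,.115)),(q,ct(155,95),(.037,.037,.046)),(q,ct(312,130),(.037,-.037,.046)),(q,ct(268,288),(-.037,-.037,.046)),(q,ct(117,250),(-.037,.037,.046)),
(p,cs(504,386),(-.037,-.037,0)),(p,cs(631,380),(.037,-.037,0)),(p,cs(502,316),(-.037,-.037,.046)),(p,cs(629,312),(.037,-.037,.046))]
f=lambda v:np.concatenate([proj(c,R.from_euler('z',v[2]).apply(L)+[v[0],v[1],0])-xy for c,xy,L in obs])
r=least_squares(f,[.415,.25,-.2],loss='soft_l1');print('stand',r.x,f(r.x).reshape(-1,2).round(1).tolist())
x=r.x; to((x[0],x[1],.20),1.4216)
E
```

```text
exp disc [242.37418475 180.98546812] [230.19311673 176.88449614]
exp disc [242.37072913 180.05853084] [230.15758859 176.70165467]
pin tri (array([0.42189829, 0.25608568, 0.11452994]), np.float64(0.0010882680372697967)) atz [0.42238161 0.25591728 0.115     ] [0.42109221 0.25475168 0.115     ]
stand [ 0.42140659  0.2553169  -0.19216794] [[0.1, 0.3], [0.1, -0.1], [-0.2, -0.3], [-0.3, 0.1], [-0.2, 0.1], [-0.9, -0.0], [0.2, 1.3], [0.5, 1.1], [-0.3, 0.8], [0.2, 0.3]]
t 14.95 tcp [0.5715 0.0257 0.2288] y-angle -0.15 z [ 2.5e-03 -1.0e-04 -1.0e+00] open 0.0648 F [-0.1 -0.4 -0.5] -> offset [ 20.46 -18.27   2.84] roll -1.5716
```

View pics/home.png

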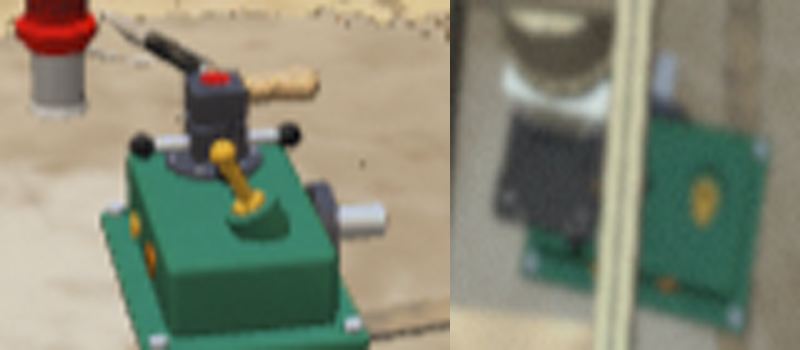

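Wheel is home: the disc at (243,180.6) matches the 181 expected, and the arms rest just over the cover. Next the gun. First I check the clearance to the taller look-alikes.

```bash
python3 - <<'E'
from h import *
p=cams.read_camera('side');q=cams.read_camera('top')
print('big near',tri(q,(127.5,211.5),p,(171,141.5)),'big far',tri(q,(162,181.5),p,(210,149)))
print('held big grips',[ (np.round(d['xy']),round(d['score'],2)) for d in cams.pinpoint(q,'gun_grip')],[ (np.round(d['xy']),round(d['score'],2)) for d in cams.pinpoint(p,'gun_grip')])
E
```

```text
big near (array([0.42634605, 0.36943199, 0.14940041]), np.float64(0.0004752822783019845)) big far (array([0.53670144, 0.2599758 , 0.14453376]), np.float64(0.001332213627916135))
held big grips [(array([128., 213.]), 0.71), (array([162., 184.]), 0.69), (array([338., 179.]), 0.59), (array([160., 219.]), 0.49)] [(array([208., 157.]), 0.67), (array([175., 170.]), 0.57), (array([172., 151.]), 0.56)]
```

Emit:
step_arm:
  deltas:
    - {"offset":[2.05,-1.85,0],"roll":0}
    - {"offset":[2.05,-1.85,0],"roll":0}
    - {"offset":[2.05,-1.85,0],"roll":0}
    - {"offset":[2.05,-1.85,0],"roll":0}
    - {"offset":[2.05,-1.85,0],"roll":0}
    - {"offset":[2.05,-1.85,0],"roll":0}
    - {"offset":[2.05,-1.85,0],"roll":0}
    - {"offset":[2.05,-1.85,0],"roll":0}
    - {"offset":[2.05,-1.85,0],"roll":0}
    - {"offset":[2.05,-1.65,0],"roll":0}
  fingers: 6.0

```text
t: 16.4
tool_pos: [0.4195, 0.2562, 0.2261]
orientation: [-2.381, -2.049, 0.003]
force: [0.1, 0.4, -0.2]
opening: 0.0604
```

Emit:
step_arm:
  deltas:
    - {"offset":[0,0,0],"roll":-0.157}
    - {"offset":[0,0,0],"roll":-0.157}
    - {"offset":[0,0,0],"roll":-0.157}
    - {"offset":[0,0,0],"roll":-0.157}
    - {"offset":[0,0,0],"roll":-0.157}
    - {"offset":[0,0,0],"roll":0}
    - {"offset":[0,0,0],"roll":0}

```text
t: 17.27
tool_pos: [0.4203, 0.2556, 0.2266]
orientation: [-1.422, -2.801, 0.001]
force: [0.8, -0.0, 0.5]
opening: 0.06
```

```bash
python3 -c "
from h import *
to((.4217,.2556,.0652),.637)"
```

```text
t 17.27 tcp [0.4203 0.2556 0.2266] y-angle 0.6315 z [-9.e-04 -4.e-04 -1.e+00] open 0.06 F [ 0.8 -0.   0.5] -> offset [-0.08  0.12 16.14] roll -0.0055
```

Emit:
step_arm:
  deltas:
    - {"offset":[-0.08,0.12,2.5],"roll":0}
    - {"offset":[0,0,3.5],"roll":0}
    - {"offset":[0,0,3.5],"roll":0}
    - {"offset":[0,0,2.5],"roll":0}
    - {"offset":[0,0,2],"roll":0}
    - {"offset":[0,0,1.5],"roll":0}
    - {"offset":[0,0,0.6],"roll":0}
    - {"offset":[0,0,0],"roll":0}

```text
t: 18.27
tool_pos: [0.422, 0.2558, 0.0661]
orientation: [-1.418, -2.803, 0.0]
force: [-0.1, 0.1, -0.5]
opening: 0.0603
```

Emit:
step_arm:
  deltas:
    - {"offset":[0,0,0],"roll":0}
    - {"offset":[0,0,0],"roll":0}
    - {"offset":[0,0,0],"roll":0}
    - {"offset":[0,0,0],"roll":0}
    - {"offset":[0,0,0],"roll":0}
    - {"offset":[0,0,0],"roll":0}
  fingers: 2.5
  grip_force: 12

```text
t: 19.02
tool_pos: [0.4222, 0.2558, 0.0666]
orientation: [1.417, 2.804, 0.0]
force: [-2.6, -0.8, 6.5]
opening: 0.0338
```

Emit:
step_arm:
  deltas:
    - {"offset":[0,0,-0.5],"roll":0}
    - {"offset":[0,0,-1],"roll":0}
    - {"offset":[0,0,-1],"roll":0}
    - {"offset":[0,0,-0.7],"roll":0}
    - {"offset":[0,0,0],"roll":0}

```text
t: 19.65
tool_pos: [0.4226, 0.2561, 0.0991]
orientation: [1.416, 2.803, 0.002]
force: [0.4, 0.1, -2.3]
opening: 0.0337
```

```bash
python3 -c "
from h import *
to((.4217,.2556,.0652+.035),1.4216)"
```

```text
t 19.65 tcp [0.4226 0.2561 0.0991] y-angle 0.635 z [ 1.5e-03  7.0e-04 -1.0e+00] open 0.0337 F [ 0.4  0.1 -2.3] -> offset [ 0.02 -0.1  -0.11] roll -0.7866
```

Emit:
step_arm:
  deltas:
    - {"offset":[0,0,0],"roll":-0.157}
    - {"offset":[0,0,0],"roll":-0.157}
    - {"offset":[0,0,0],"roll":-0.157}
    - {"offset":[0,0,0],"roll":-0.157}
    - {"offset":[0,0,0],"roll":-0.157}
    - {"offset":[0,0,0],"roll":0}

```text
t: 20.4
tool_pos: [0.4218, 0.2557, 0.0978]
orientation: [-0.238, -3.132, 0.0]
force: [-0.3, -0.0, -2.0]
opening: 0.034
```

Emit:
step_arm:
  deltas:
    - {"offset":[0.3,0,0],"roll":0}
    - {"offset":[0.3,0,0],"roll":0}
    - {"offset":[0.3,0,0],"roll":0}
    - {"offset":[0.3,0,0],"roll":0}
    - {"offset":[0,0,0],"roll":0}
  grip_force: 8

```text
t: 21.02
tool_pos: [0.4101, 0.2578, 0.0983]
orientation: [0.237, 3.132, 0.001]
force: [1.2, -0.0, -1.4]
opening: 0.0338
```

```bash
cat > gun.py <<'E'
from h import *
# gun axis angle in the side picture: red pixels near the hand
def gun(p,save_as=None):
    s=robot.read_state(); M=R.from_rotvec(s['orientation']); G=s['tool_pos']-M.apply([0,0,.0188])
    c=proj(p,G).astype(int)
    hsv=cv2.cvtColor(p['pixels'],cv2.COLOR_RGB2HSV); m=((hsv[...,0]<8)|(hsv[...,0]>172))&(hsv[...,1]>140)&(hsv[...,2]>60)
    if save_as: save(p,save_as,(c[0]-35,c[1]-32,c[0]+35,c[1]+32),8)
    x=-np.array([np.cos(.0),0,0]); gx=R.from_euler('z',-.1492).apply([1,0,0])
    out={}
    for th in (0,10,15,20,25,30):
        a=np.radians(th); ax=-np.sin(a)*gx+np.cos(a)*np.array([0,0,1])
        out[th]=(((proj(p,G+.033*ax))-c+[35,32])*8).round().tolist(),((proj(p,G-.08*ax)-c+[35,32])*8).round().tolist()
    return c,out
if __name__=='__main__':
    import sys
    to((.4,.2556,.1)); p=cams.read_camera('side'); c,o=gun(p,sys.argv[1]); print(c); [print(k,'back,mouth',v) for k,v in o.items()]
E
python3 gun.py tilt1.png
```

```text
t 21.02 tcp [0.4101 0.2578 0.0983] y-angle 1.42 z [ 3.e-04  3.e-04 -1.e+00] open 0.0338 F [ 1.2 -0.  -1.4] -> offset [ 0.96 -0.37 -0.17] roll None
[173 161]
0 back,mouth ([280.0, 181.0], [296.0, 436.0])
10 back,mouth ([265.0, 183.0], [329.0, 431.0])
15 back,mouth ([259.0, 185.0], [345.0, 426.0])
20 back,mouth ([252.0, 187.0], [361.0, 421.0])
25 back,mouth ([246.0, 190.0], [376.0, 414.0])
30 back,mouth ([239.0, 193.0], [390.0, 405.0])
```

View pics/tilt1.png

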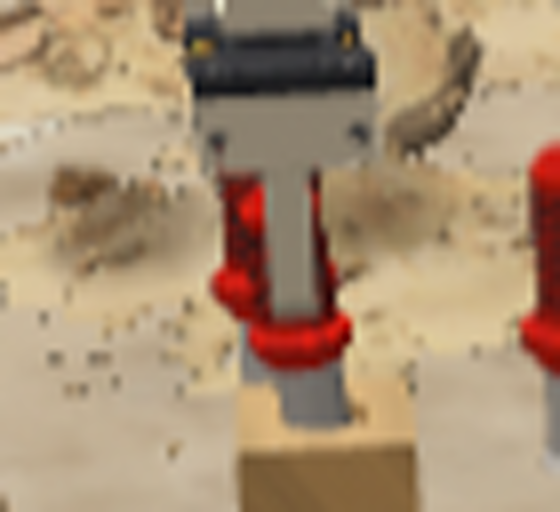

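The crop shows the gun pivoting in the grip, nose in the block's hole, at about 7° so far. I continue tilting.

Emit:
step_arm:
  deltas:
    - {"offset":[0.3,0,0],"roll":0}
    - {"offset":[0.3,0,0],"roll":0}
    - {"offset":[0.3,0,0],"roll":0}
    - {"offset":[0.3,0,0],"roll":0}
    - {"offset":[0.3,0,0],"roll":0}
    - {"offset":[0.3,0,0],"roll":0}
    - {"offset":[0.3,0,0],"roll":0}
    - {"offset":[0,0,0],"roll":0}

```text
t: 22.08
tool_pos: [0.3891, 0.2607, 0.098]
orientation: [-0.236, -3.132, 0.0]
force: [1.3, -0.5, -3.0]
opening: 0.0338
```

```bash
python3 gun.py tilt2.png
```

```text
t 22.07 tcp [0.3891 0.2607 0.098 ] y-angle 1.4202 z [-4.e-04 -2.e-04 -1.e+00] open 0.0338 F [ 1.3 -0.5 -3. ] -> offset [-1.16 -0.34 -0.2 ] roll None
[167 161]
0 back,mouth ([275.0, 185.0], [293.0, 440.0])
10 back,mouth ([261.0, 187.0], [326.0, 435.0])
15 back,mouth ([254.0, 188.0], [342.0, 431.0])
20 back,mouth ([247.0, 191.0], [358.0, 425.0])
25 back,mouth ([241.0, 194.0], [373.0, 418.0])
30 back,mouth ([235.0, 197.0], [388.0, 410.0])
```

View pics/tilt2.png

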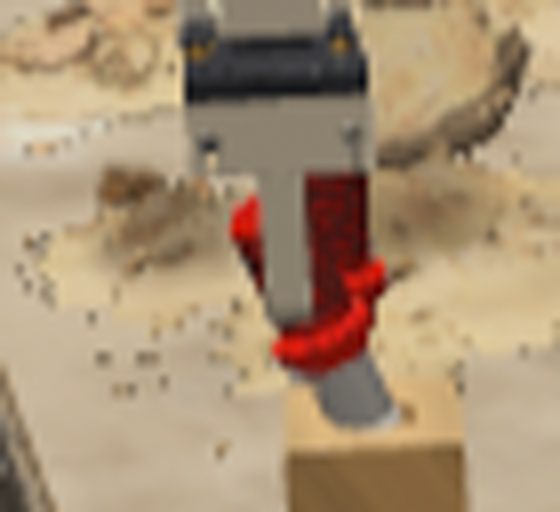

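Gun now leans about 20–23° (nose edges in the crop at (368,355) and (392,408)). I add 3.5 mm, firm the grip, lift clear and measure.

Emit:
step_arm:
  deltas:
    - {"offset":[0.2,0,0],"roll":0}
    - {"offset":[0.15,0,0],"roll":0}
    - {"offset":[0,0,0],"roll":0}

```text
t: 22.5
tool_pos: [0.3859, 0.2613, 0.0981]
orientation: [-0.237, -3.133, -0.0]
force: [1.9, -0.7, -3.0]
opening: 0.0336
```

Emit:
step_arm:
  deltas:
    - {"offset":[0,0,0],"roll":0}
    - {"offset":[0,0,0],"roll":0}
    - {"offset":[0,0,-1],"roll":0}
    - {"offset":[0,0,-2],"roll":0}
    - {"offset":[0,0,-3],"roll":0}
    - {"offset":[0,0,-4],"roll":0}
    - {"offset":[0,0,-3],"roll":0}
    - {"offset":[0,0,0],"roll":0}
  grip_force: 25

```text
t: 23.5
tool_pos: [0.3871, 0.2621, 0.2312]
orientation: [0.236, 3.129, 0.005]
force: [-0.5, 0.4, -2.9]
opening: 0.0335
```

```bash
python3 - <<'E'
from h import *
g=np.array([.5627,-.0237,0]);a=np.radians(25);Rz=R.from_euler('z',-.1492)
ball=np.array([.5423,-.0714,.1122]); ax=Rz.apply([-np.sin(a),0,np.cos(a)]); print('axis',ax)
for d in (60,): # mouth this far above the ball
    G=ball+ax*(.08+d/1000); to(G-[0,0,.0188],1.4216)
p=cams.read_camera('side'); s=robot.read_state(); c=proj(p,s['tool_pos']+[0,0,.0188])
print(c)
E
```

```text
axis [-0.4179231   0.06282097  0.90630779]
t 23.5 tcp [0.3871 0.2621 0.2312] y-angle 1.4201 z [ 0.0043  0.0026 -1.    ] open 0.0335 F [-0.5  0.4 -2.9] -> offset [-14.43 -30.66   1.05] roll -0.0015
[163.37503266 122.88670444]
```

Emit:
step_arm:
  deltas:
    - {"offset":[-1.44,-3.06,0],"roll":0}
    - {"offset":[-1.44,-3.06,0],"roll":0}
    - {"offset":[-1.44,-3.06,0],"roll":0}
    - {"offset":[-1.44,-3.06,0],"roll":0}
    - {"offset":[-1.44,-3.06,0],"roll":0}
    - {"offset":[-1.44,-3.06,0],"roll":0}
    - {"offset":[-1.44,-3.06,0],"roll":0}
    - {"offset":[-1.44,-3.06,0],"roll":0}
    - {"offset":[-1.44,-3.06,0],"roll":0}
    - {"offset":[-1.44,-3.06,0],"roll":0}
    - {"offset":[0,0,0],"roll":0}
    - {"offset":[0,0,0],"roll":0}

```text
t: 25.05
tool_pos: [0.4813, -0.0623, 0.2264]
orientation: [-0.237, -3.13, -0.002]
force: [-0.2, 0.6, -2.7]
opening: 0.0338
```

```bash
cat > fitgun.py <<'E'
from h import *
from scipy.optimize import least_squares
import sys
p=cams.read_camera('side'); s=robot.read_state(); G=s['tool_pos']+[0,0,.0188]
Rz=R.from_euler('z',-.1492); ax=lambda th:Rz.apply([-np.sin(th),0,np.cos(th)])
a=np.radians(25); ball=np.array([.5423,-.0714,.1122])
to(ball+ax(a)*.14-[0,0,.0188],1.4216)
c=(proj(p,G)+[4,18]).astype(int); box=(c[0]-35,c[1]-32,c[0]+35,c[1]+32); save(p,sys.argv[1],box,8)
f=lambda X:((proj(p,X)-box[:2]+.5)*8-.5).round().tolist()
for d in (20,25,30):
    A=ax(np.radians(d)); print(d,'back',f(G+.03*A),'collar',f(G-.034*A),'mouth',f(G-.08*A))
print('ball',f(ball),'ball-32mm',f(ball-.032*ax(a)))
for t in('gun_grip','gun_snap','nipple','grease_gun'):
    print(t,[((np.array(d['xy'])-box[:2]+.5)*8-.5).round().tolist()+[round(float(d['score']),2)] for d in cams.pinpoint(p,t)])
E
python3 fitgun.py nip.png
```

```text
t 25.1 tcp [ 0.4815 -0.062   0.2269] y-angle 1.4203 z [-2.2e-03  9.0e-04 -1.0e+00] open 0.034 F [-0.1 -0.1 -1.9] -> offset [-0.24 -0.02  0.66] roll -0.0013
20 back [222.0, 39.0] collar [291.0, 206.0] mouth [338.0, 321.0]
25 back [215.0, 42.0] collar [299.0, 202.0] mouth [357.0, 313.0]
30 back [208.0, 46.0] collar [306.0, 198.0] mouth [375.0, 303.0]
ball [437.0, 469.0] ball-32mm [474.0, 541.0]
gun_grip [[156.0, 189.0, 0.8], [254.0, 128.0, 0.73], [-137.0, 107.0, 0.62]]
gun_snap [[204.0, 368.0, 0.89], [-152.0, 332.0, 0.85], [332.0, 300.0, 0.84], [1255.0, 1168.0, 0.45]]
nipple [[445.0, 466.0, 0.62]]
grease_gun [[-136.0, 340.0, 0.95], [174.0, 384.0, 0.84], [348.0, 340.0, 0.67]]
```

View pics/nip.png

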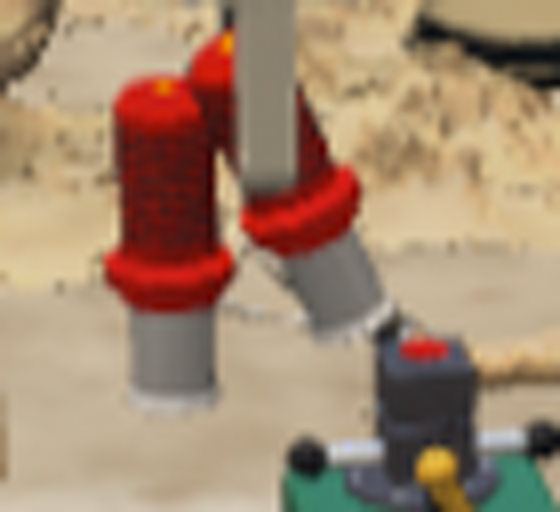

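The crop shows the gun leaning roughly 22–24° (pin at (228,42), mouth centre about (354,322)) and the nipple ball at (437,469), as predicted. The gun's axis through ball and grip fixes the tilt, so I steer the grip point onto the 25° line as I push.

```bash
cat > tgt.py <<'E'
from h import *
Rz=R.from_euler('z',-.1492); ax=lambda d:Rz.apply([-np.sin(np.radians(d)),0,np.cos(np.radians(d))])
ball=np.array([.5423,-.0714,.1122]); dz=np.array([0,0,.0188])
import sys
for d,th in ((95,22.5),(80,22.8),(70,23.5),(58,25)): print(d,end=' ');to(ball+ax(th)*d/1000-dz,1.4216)
s=robot.read_state();print('axial F',np.array(s['force'])@ax(25),'depth inside mouth mm',80-1000*(s['tool_pos']+dz-ball)@ax(25))
E
python3 tgt.py
```

```text
95 t 25.3 tcp [ 0.4822 -0.0621  0.2281] y-angle 1.4212 z [-0.e+00  1.e-04 -1.e+00] open 0.034 F [-0.4  0.7 -2.1] -> offset [-2.44 -0.03  4.69] roll -0.0004
80 t 25.3 tcp [ 0.4822 -0.0621  0.2281] y-angle 1.4212 z [-0.e+00  1.e-04 -1.e+00] open 0.034 F [-0.4  0.7 -2.1] -> offset [-2.98 -0.03  6.09] roll -0.0004
70 t 25.3 tcp [ 0.4822 -0.0621  0.2281] y-angle 1.4212 z [-0.e+00  1.e-04 -1.e+00] open 0.034 F [-0.4  0.7 -2.1] -> offset [-3.29 -0.03  7.05] roll -0.0004
58 t 25.3 tcp [ 0.4822 -0.0621  0.2281] y-angle 1.4212 z [-0.e+00  1.e-04 -1.e+00] open 0.034 F [-0.4  0.7 -2.1] -> offset [-3.63 -0.03  8.21] roll -0.0004
axial F -1.7032746893469028 depth inside mouth mm -67.7344651420513
```

Emit:
step_arm:
  deltas:
    - {"offset":[-0.5,-0.03,0.9],"roll":0}
    - {"offset":[-0.5,0,1.0],"roll":0}
    - {"offset":[-0.5,0,1.0],"roll":0}
    - {"offset":[-0.5,0,1.0],"roll":0}
    - {"offset":[-0.44,0,0.8],"roll":0}
    - {"offset":[0,0,0],"roll":0}
    - {"offset":[0,0,0],"roll":0}
    - {"offset":[0,0,0],"roll":0}

```text
t: 26.3
tool_pos: [0.5067, -0.0669, 0.1817]
orientation: [0.237, 3.132, -0.0]
force: [-1.1, -0.4, -1.9]
opening: 0.0335
```

```bash
python3 tgt.py; python3 - <<'E'
from h import *
p=cams.read_camera('side'); b=proj(p,(.5423,-.0714,.1122)).astype(int);print(b)
q=cams.read_camera('top');c=proj(q,(.5423,-.0714,.1122)).astype(int);print(c)
A=p['pixels'][b[1]-45:b[1]+15,b[0]-35:b[0]+25];B=q['pixels'][c[1]-30:c[1]+30,c[0]-30:c[0]+30]
cv2.imwrite('pics/app.png',np.hstack([cv2.resize(X,(400,400),interpolation=2) for X in(A,B)])[:,:,::-1])
E
```

```text
95 t 26.3 tcp [ 0.5067 -0.0669  0.1817] y-angle 1.42 z [ 8.e-04 -2.e-04 -1.e+00] open 0.0335 F [-1.1 -0.4 -1.9] -> offset [0.04 0.09 0.05] roll -0.0016
80 t 26.3 tcp [ 0.5067 -0.0669  0.1817] y-angle 1.42 z [ 8.e-04 -2.e-04 -1.e+00] open 0.0335 F [-1.1 -0.4 -1.9] -> offset [-0.49  0.09  1.45] roll -0.0016
70 t 26.3 tcp [ 0.5067 -0.0669  0.1817] y-angle 1.42 z [ 8.e-04 -2.e-04 -1.e+00] open 0.0335 F [-1.1 -0.4 -1.9] -> offset [-0.8   0.09  2.41] roll -0.0016
58 t 26.3 tcp [ 0.5067 -0.0669  0.1817] y-angle 1.42 z [ 8.e-04 -2.e-04 -1.e+00] open 0.0335 F [-1.1 -0.4 -1.9] -> offset [-1.14  0.09  3.57] roll -0.0016
axial F -1.3312188089037476 depth inside mouth mm -15.199417944206076
[244 195]
[257 185]
```

View pics/app.png

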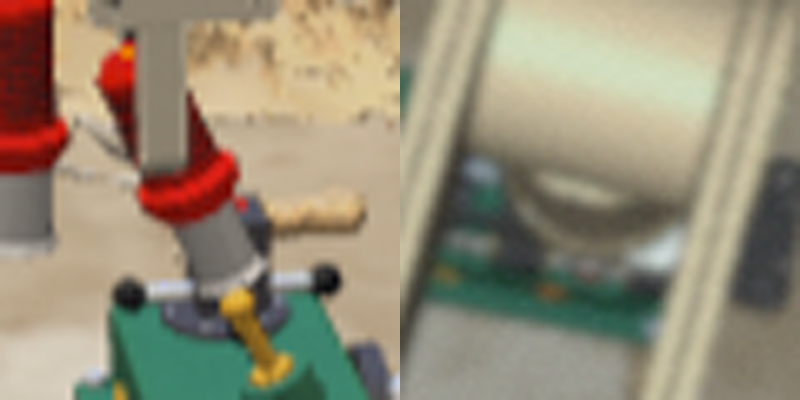

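In the crop the mouth (230,280) is in line with the ball (237,302), about 1 mm off. I press along the axis and watch the forces. That was the last viewable picture, so later checks are numeric.

Emit:
step_arm:
  deltas:
    - {"offset":[-0.13,0.09,0.35],"roll":0}
    - {"offset":[-0.12,0,0.35],"roll":0}
    - {"offset":[-0.12,0,0.35],"roll":0}
    - {"offset":[-0.12,0,0.4],"roll":0}
    - {"offset":[0,0,0],"roll":0}

```text
t: 27.02
tool_pos: [0.5111, -0.0666, 0.166]
orientation: [-0.237, -3.132, -0.0]
force: [0.3, -0.6, -1.9]
opening: 0.0337
```

Emit:
step_arm:
  deltas:
    - {"offset":[-0.08,0,0.24],"roll":0}
    - {"offset":[-0.08,0,0.24],"roll":0}
    - {"offset":[0,0,0],"roll":0}
  grip_force: 30

```text
t: 27.4
tool_pos: [0.5131, -0.0669, 0.1622]
orientation: [0.236, 3.132, 0.0]
force: [-2.4, 0.3, 1.2]
opening: 0.0333
```

```bash
python3 tgt.py
```

```text
95 t 27.4 tcp [ 0.5131 -0.0669  0.1622] y-angle 1.4201 z [ 3.e-04 -0.e+00 -1.e+00] open 0.0333 F [-2.4  0.3  1.2] -> offset [ 0.68 -0.01 -1.89] roll -0.0015
80 t 27.4 tcp [ 0.5131 -0.0669  0.1622] y-angle 1.4201 z [ 3.e-04 -0.e+00 -1.e+00] open 0.0333 F [-2.4  0.3  1.2] -> offset [ 0.14 -0.01 -0.49] roll -0.0015
70 t 27.4 tcp [ 0.5131 -0.0669  0.1622] y-angle 1.4201 z [ 3.e-04 -0.e+00 -1.e+00] open 0.0333 F [-2.4  0.3  1.2] -> offset [-0.16 -0.01  0.46] roll -0.0015
58 t 27.4 tcp [ 0.5131 -0.0669  0.1622] y-angle 1.4201 z [ 3.e-04 -0.e+00 -1.e+00] open 0.0333 F [-2.4  0.3  1.2] -> offset [-0.5  -0.01  1.63] roll -0.0015
axial F 2.1406434139264126 depth inside mouth mm 5.133767227627459
```

Emit:
step_arm:
  deltas:
    - {"offset":[-0.09,0,0.22],"roll":0}
    - {"offset":[-0.08,0,0.22],"roll":0}
    - {"offset":[0,0,0],"roll":0}
  grip_force: 40

```text
t: 27.78
tool_pos: [0.5146, -0.0671, 0.1558]
orientation: [-0.237, -3.132, -0.0]
force: [5.2, -0.7, -13.9]
opening: 0.0336
```

Emit:
step_arm:
  deltas:
    - {"offset":[-0.09,0,0.22],"roll":0}
    - {"offset":[-0.07,0,0.22],"roll":0}
    - {"offset":[0,0,0],"roll":0}

```text
t: 28.15
tool_pos: [0.5163, -0.0675, 0.1535]
orientation: [0.237, 3.132, -0.0]
force: [-2.7, 0.9, 2.1]
opening: 0.0333
```

```bash
python3 tgt.py
```

```text
95 t 28.15 tcp [ 0.5163 -0.0675  0.1535] y-angle 1.42 z [ 2.e-04 -2.e-04 -1.e+00] open 0.0333 F [-2.7  0.9  2.1] -> offset [ 1.01 -0.   -2.77] roll -0.0016
80 t 28.15 tcp [ 0.5163 -0.0675  0.1535] y-angle 1.42 z [ 2.e-04 -2.e-04 -1.e+00] open 0.0333 F [-2.7  0.9  2.1] -> offset [ 0.48  0.   -1.36] roll -0.0016
70 t 28.15 tcp [ 0.5163 -0.0675  0.1535] y-angle 1.42 z [ 2.e-04 -2.e-04 -1.e+00] open 0.0333 F [-2.7  0.9  2.1] -> offset [ 0.17  0.   -0.41] roll -0.0016
58 t 28.15 tcp [ 0.5163 -0.0675  0.1535] y-angle 1.42 z [ 2.e-04 -2.e-04 -1.e+00] open 0.0333 F [-2.7  0.9  2.1] -> offset [-0.17  0.    0.75] roll -0.0016
axial F 3.0935846574582535 depth inside mouth mm 14.439438676554218
```

The snap showed as a −13.9 N pull, and the force is now about 5 N net against the piston spring. Pushing on.

Emit:
step_arm:
  deltas:
    - {"offset":[-0.08,0,0.18],"roll":0}
    - {"offset":[-0.08,0,0.18],"roll":0}
    - {"offset":[-0.04,0,0.15],"roll":0}
    - {"offset":[0,0,0],"roll":0}

```text
t: 28.65
tool_pos: [0.5186, -0.0679, 0.1482]
orientation: [0.237, 3.132, -0.0]
force: [-1.5, -0.2, 5.1]
opening: 0.0331
```

```bash
python3 tgt.py | tail -2
```

```text
58 t 28.65 tcp [ 0.5186 -0.0679  0.1482] y-angle 1.4199 z [ 9.e-04 -3.e-04 -1.e+00] open 0.0331 F [-1.5 -0.2  5.1] -> offset [0.06 0.   0.23] roll -0.0017
axial F 5.249152873062047 depth inside mouth mm 20.167318738049502
```

Emit:
step_arm:
  deltas:
    - {"offset":[-0.04,0,0.14],"roll":0}
    - {"offset":[-0.03,0,0.14],"roll":0}
    - {"offset":[0,0,0],"roll":0}
    - {"offset":[0,0,0],"roll":0}
    - {"offset":[0,0,0],"roll":0}
    - {"offset":[0,0,0],"roll":0}

```text
t: 29.4
tool_pos: [0.5195, -0.068, 0.1457]
orientation: [0.237, 3.131, -0.0]
force: [-1.9, -0.2, 6.7]
opening: 0.0331
```

```bash
python3 tgt.py | tail -2; python3 - <<'E'
from h import *
p=cams.read_camera('side');s=robot.read_state();G=s['tool_pos']+[0,0,.0188]
Rz=R.from_euler('z',-.1492); ax=lambda d:Rz.apply([-np.sin(np.radians(d)),0,np.cos(np.radians(d))])
hsv=cv2.cvtColor(p['pixels'],cv2.COLOR_RGB2HSV).astype(int);c=proj(p,G+.036*ax(25)).round().astype(int)
m=np.zeros((384,512),bool);sl=np.s_[c[1]-9:c[1]+9,c[0]-8:c[0]+8]
m[sl]=((hsv[...,0]>12)&(hsv[...,0]<32)&(hsv[...,1]>170)&(hsv[...,2]>120))[sl]
ys,xs=np.nonzero(m);print('pin px',m.sum(),xs.mean() if len(xs) else 0,ys.min() if len(xs) else 0,ys.max() if len(ys) else 0,'pred back',proj(p,G+.03*ax(25)),'pin top at 10mm',proj(p,G+.042*ax(25)))
red=(((hsv[...,0]<8)|(hsv[...,0]>172))&(hsv[...,1]>140)&(hsv[...,2]>60)).astype(np.uint8)
n,l,st,cen=cv2.connectedComponentsWithStats(red)
for i in range(1,n):
    if st[i,4]>25 and np.hypot(*(cen[i]-proj(p,G)))<30: print(cen[i].round(1),st[i])
print('collar pred',[ (d,proj(p,G-.034*ax(d)).round(1)) for d in(15,20,25,30)])
print('wheel disc exp',proj(p,(.5705,.0257,.114)).round(1))
for t in('gun_snap','gun_grip','wheel_bore'): print(t,[(np.round(d['xy'],1).tolist(),round(float(d['score']),2)) for d in cams.pinpoint(p,t)])
print('pred snap',proj(p,G-.072*ax(25)),proj(p,G-.072*ax(20)),'grip',proj(p,G),'wheelbore',proj(p,(.5705,.0257,.090)))
E
```

```text
58 t 29.4 tcp [ 0.5195 -0.068   0.1457] y-angle 1.42 z [ 1.4e-03 -4.0e-04 -1.0e+00] open 0.0331 F [-1.9 -0.2  6.7] -> offset [ 0.15  0.   -0.02] roll -0.0016
axial F 6.820332881578371 depth inside mouth mm 22.819741204906286
pin px 3 232.33333333333334 168 169 pred back [231.20312746 169.5965873 ] pin top at 10mm [229.30969861 165.98133264]
[231.3 175. ] [228 170   6  14  46]
[242.2 188.1] [234 177  15  18 131]
collar pred [(15, array([239.1, 189.2])), (20, array([240.1, 188.8])), (25, array([241.1, 188.4])), (30, array([242. , 187.9]))]
wheel disc exp [242.4 181. ]
gun_snap [([246.2, 201.7], 0.87), ([210.9, 183.7], 0.78)]
gun_grip [([209.8, 161.1], 0.87), ([170.5, 149.8], 0.79), ([236.0, 176.9], 0.67)]
wheel_bore [([255.9, 252.6], 0.67), ([244.7, 185.8], 0.56)]
pred snap [246.7042972 199.1960023] [244.68518892 200.13244256] grip [235.87076933 178.50906121] wheelbore [242.40157267 188.34617723]
```

Depth reading is 22.8 mm (piston about 10.3 mm), and the net axial force of about 9 N agrees. I add a small push, then confirm it holds steady.

Emit:
step_arm:
  deltas:
    - {"offset":[0.02,0,0.1],"roll":0}
    - {"offset":[0,0,0],"roll":0}
    - {"offset":[0,0,0],"roll":0}
    - {"offset":[0,0,0],"roll":0}

```text
t: 30.1
tool_pos: [0.5195, -0.068, 0.1449]
orientation: [0.237, 3.131, -0.0]
force: [-2.4, -0.4, 6.9]
opening: 0.0331
```

```bash
python3 - <<'E'
from h import *
Rz=R.from_euler('z',-.1492); ax=lambda d:Rz.apply([-np.sin(np.radians(d)),0,np.cos(np.radians(d))])
F=[]
for i in range(8):
    p=cams.read_camera('side');s=robot.read_state();F.append(np.array(s['force']))
F=np.array(F);print(F.mean(0),(F@ax(25)).mean(),s['t'],s['tool_pos'],s['wrist_torque'])
G=s['tool_pos']+[0,0,.0188]; print('depth',80-1000*(G-[.5423,-.0714,.1122])@ax(25))
c=proj(p,G+.036*ax(25)).round().astype(int)
for r in range(c[1]-6,c[1]+7): print(r,' '.join('%3d,%3d,%3d'%tuple(p['pixels'][r,k]) for k in range(c[0]-4,c[0]+5)))
print(c)
E
```

```text
[-1.73027937  0.07259127  6.21885603] 6.363881622619051 30.5 [ 0.51946825 -0.06796646  0.14486819] [0.04675103 0.2547947  0.00563927]
depth 23.596364953455314
162 215,192,148 200,179,143 152,140,119 134,125,108  86, 81, 74  67, 64, 63  90, 85, 78 139,129,110 141,131,112
163 217,196,150 216,194,149 155,142,120 137,127,110  78, 74, 69  54, 52, 51  99, 94, 83 139,128,110 141,131,112
164 218,194,150 218,196,153 154,143,120 141,130,112 122,112, 98 142,133,119 133,123,106 140,130,112 141,131,112
165 218,197,155 218,198,156 154,143,121 141,131,112 141,130,112 147,138,122 142,131,113 141,131,112 141,130,112
166 220,201,159 220,200,158 155,144,121 142,131,112 142,131,112 145,134,115 141,132,113 141,130,112 141,130,112
167 220,200,157 216,196,153 161,148,125 142,131,112 142,131,112 149,131, 88 143,127, 84 112,104, 87 135,125,106
168 205,187,156 186,164,125 149,132,106 171,155,131 173,158,134 142,117, 41 147,121, 23 142, 78, 39 138,124,105
169 193,176,154 180,160,139 173,157,129 193,176,150 197,145,123 150, 89, 34 148,115,  0 175, 82,  0 145,127,107
170 187,172,149 189,174,156 194,177,155 197,146,128 203, 84, 71 188, 48, 25 174, 83,  0 195, 61, 14 147,126,107
171 163,150,130 188,174,152 177,157,140 201, 84, 75 205, 35, 29 205, 29, 21 200, 41, 22 206, 32, 20 149,126,108
172 119,108, 95 157,145,127 167,106, 93 199, 40, 29 205, 27, 18 204, 28, 16 206, 31, 18 206, 30, 18 148,125,107
173 141,129,110 120,110, 97 162, 59, 49 193, 27, 12 204, 26,  9 205, 29, 11 206, 30, 13 208, 32, 16 149,126,107
174 183,167,141 167,152,129 178, 94, 76 198, 36, 24 208, 26,  5 206, 29, 12 204, 29, 11 180, 25, 13 145,125,108
[230 168]
```

Emit:
step_arm:
  deltas:
    - {"offset":[-0.02,0,0.1],"roll":0}
    - {"offset":[-0.02,0,0.08],"roll":0}
    - {"offset":[0,0,0],"roll":0}
    - {"offset":[0,0,0],"roll":0}
    - {"offset":[0,0,0],"roll":0}
  grip_force: 50

```text
t: 31.12
tool_pos: [0.52, -0.0681, 0.1438]
orientation: [0.236, 3.13, -0.001]
force: [-3.4, 1.1, 11.5]
opening: 0.0332
```

```bash
python3 - <<'E'
from h import *
Rz=R.from_euler('z',-.1492); ax=lambda d:Rz.apply([-np.sin(np.radians(d)),0,np.cos(np.radians(d))])
F=[]
for i in range(8):
    p=cams.read_camera('side');s=robot.read_state();F.append(np.array(s['force']))
F=np.array(F);print(F.mean(0),(F@ax(25)).mean(),s['t'],s['tool_pos'],s['wrist_torque'])
G=s['tool_pos']+[0,0,.0188]; print('depth',80-1000*(G-[.5423,-.0714,.1122])@ax(25))
E
```

```text
[-4.12317079  0.36281677 11.45291799] 12.125829598558774 31.525 [ 0.51997671 -0.06805912  0.14380792] [ 0.15744214  0.58907164 -0.02242244]
depth 24.775614596157787
```

The force jumped to 12.1 N (about 14 N net) at 24.8 mm depth: the piston is at its end stop and steady. Handing in.

```bash
python3 -c "
from plant import robot
print(robot.close_job())"
```

```text
the job is handed in; nothing more can be done
None
```

I put the handwheel back on the shaft and let go of it, then snapped the grease gun onto the nipple. I handed the job in at about 31.5 s with the gun still held pressed in.

- **Handwheel:** I took the one farthest to the robot's right. It reached the bearing cover with the gripper at the computed home height (88.8 mm against 88.9 mm). The picture after release put the red disc at row 180.6, against 181 expected.
- **Grease gun:** I took the smallest, from the wooden stand. The tool can't tilt, so I leaned the gun in a light grip against the stand's hole, then let the nipple and my hand position bring it onto the nipple's axis.
- **Snap:** it showed as a brief pull of about 14 N, after which the spring pushed back steadily.
- **Piston:** the last reading put the ball 24.8 mm inside the mouth, where fully in is 24.5 mm. The net push was about 14 N, above the 9 N full spring force, so the piston is at its end stop.

**What I could not settle:**
- **Tilt:** the last reading put my hand about 1.5° short of the 25° line, so the gun leans about 23–25°. I had no picture views left to check this by eye.
- **Force dip:** one reading before the final push was slightly lower than the one before it, within noise. The rise at the end stop settled it.
- **Yellow pin:** it was too small in the picture to give more than rough support.
- **Other things on the bench:** I did not check them again at the end, but no unexpected contact force showed in the readings.

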